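# Stand the fallen tin up against the backboard and secure it with the keeper bar

### The job

The tall tin has tipped over and leans with its top end against the wooden backboard. Push its foot in so that its top slides up the board until the tin stands upright, slide it home, bed it flush against the board by holding it pressed there with about 10 N for a second, and then swing the steel keeper bar fully closed across its front. The board is thin: never press the tin against it with more than 15 N, and leave the other things on the table where they are.

Things in the scene. Friction and masses are not known exactly. Their poses are not given: they have to be found in the camera images.
- tin: Tall steel tin with dark lid, 60 mm deep (x), 88 wide (y), 220 tall, 0.32-0.55 kg, friction 0.4-0.6. Origin: centre of its underside; z to the lid, x to the side facing the board. Starts leaning 35.5 deg from upright, lid edge on the board, foot edge 128 mm before it; the foot edge towards the robot is raised 35 mm. At 15 deg it passes its balance and drops upright, 58 mm short of the board.
- tin_top (a point): Centre of the tin's lid, 220 mm from the tin's origin along its z axis. It slides up the board when the raised foot edge is pushed towards the board with 5 to 12 N. Pushed straight in, the tin often jams; then keep the pressure on that edge and draw the edge down, and the tin turns on its foot. When pressing it home do not bear down on it, or the table's friction takes most of the push.
- rack: Fixed upright wooden backboard, 500 mm wide, 242 high, 18 thick. Origin: on the table at the foot of its front face; x into the board, y left along it (-280 to 220 mm). Tin's bay at y = 0; home, the tin's origin is at x = -30 mm, square to the board. A rail 20 mm high (y 66 to 90 mm) runs 90 mm forward, left of the bay. A glass bottle stands by the board left of the rail, a jar at the right end.
- keeper (a joint): Angle (rad) of the steel keeper bar about its upright hinge. 0: points straight away from the board (-x of the rack); negative: swung out to the left, open; grows as it closes; 1.57: parallel to the board, 14 mm in front of the tin's face when the tin is home; rigid stop at 1.60, fully closed. Light friction, stays where left. Bar 185 mm long, 8 mm thick, 54 to 70 mm above the table.
- keeper_hinge (a point): Axis of the keeper bar's hinge, on the rack at x = -78 mm, y = 78 mm, at the bar's underside, 54 mm above the table.
- keeper_knob (a point): Black upright knob on the free end of the keeper bar, 16 mm in diameter (head 19 mm), from the bar up to 100 mm above the table. The point is on its axis, 84 mm above the table and 185 mm from the hinge axis.
There are look-alikes about, which are no part of the job. There is more than one size of the tin; the job needs the largest.

How it is judged:
On the way:
1. the tin, upright and flush, is held pressed against the board with over 4 N for half a second (angle between tin's own z axis and vertical below 0.06 rad and x of tin in the frame of rack above -0.032 m and angle between the x axis of tin and the x axis of rack, either way round below 0.1 rad and contact force between each of tin, tin and rack above 4 N), for 0.5 s.
At the end, for the whole second after the job is handed in: The tin stands upright (within 0.06 rad), its back flush against the board (gap under 2 mm, square to it within 0.1 rad), and the keeper bar is closed across its front (keeper over 1.5 rad, stop at 1.6); tin and bar are at rest (angle between tin's own z axis and vertical below 0.06 rad and x of tin in the frame of rack above -0.032 m and angle between the x axis of tin and the x axis of rack, either way round below 0.1 rad and value of joint keeper above 1.5 rad and linear speed of tin below 0.01 m/s and velocity of joint keeper below 0.05 rad/s); the robot touches nothing.
It fails at once if the tin is pressed against the board with more than 15 N (contact force between tin and rack above 15 N).
It fails at once if a jar, bottle, tin or cork standing by is moved more than 20 mm (distance of any of herb_jar, oil_bottle, steel_tin, cork from where it was at the start of the episode above 0.02 m).
It also fails if it takes over 72 s, if anything falls off the work surface, if the arm or the gripper's body presses on something with over 40 N, if the wrist force passes 120 N, or if a joint passes its speed limit or range.

### The arm

A 6-joint arm with a two-finger parallel gripper is mounted at the origin on a cart in front of the work surface, level with it; the furniture and walls round the work are solid. World frame = base frame: x ahead of the robot, y to its left, z up, the work surface at z = 0. Lengths are in m, angles in rad, forces in N, time in s.
With the tool pointing down it reaches from about 0.275 to 0.75 m from the base axis. Payload 10.2 kg.
Tool frame: the origin (TCP) lies midway between the tips of the shut fingers; the grasp point (between the pads) lies 19 mm behind it (env.hold_point_z is the distance from the TCP to the grasp point, in m); z points along the fingers, y is the line along which they close (so a half turn about z gives the same grasp; the last joint's range is limited). The gripper opens to 85 mm and grips with 20 to 120 N. Pads are 22 mm wide; open, the fingers measure 114 mm over their backs; the gripper's body (76 mm by 85 mm) begins 54 mm behind the grasp point. The pads swing forward as they close: fully open they stand 13 mm farther back than shut.
Start: joints at [1.04, 0.313, 1.498, -0, 1.331, -0.223], TCP at [0.159, 0.5, 0.231] pointing down, gripper open.
Joint ranges: [-2.94, 2.94], [-0.97, 2.17], [0.19, 2.56], [-1.23, 4.37], [0.02, 3.11], [-2.88, 2.88]. Speed limits (rad/s): [2.39, 2.39, 3.01, 3.14, 3.14, 3.14].

### API

Orientations are given as a unit quaternion [x, y, z, w].
In Python, from bench import env, kinematics, monitor, eyes, job gives the robot as it stands. The module is installed in compiled form; this text tells all that it offers. Calls block until the motion is done:
- env.reach(position, orientation): joint-space move of the TCP to a pose.
- env.movel(position, velocity=0.15, frame=None, guard=None): straight line of the TCP; frame=None keeps the orientation; velocity is the mean speed in m/s. With guard (N) it stops when the force on the tool has changed by that much, and returns True; else False.
- env.set_joints(angles): joint-space move.
- env.release() and env.close_gripper(effort=None): open the fingers fully, or close them until they stop; effort is the grip in N (None keeps the last).
- env.hold(seconds).
- kinematics.ik(position, orientation): joint angles nearest the present ones, or None.
- monitor.sense(): the state.
- eyes.grab_frame(name): name is "scene" or "top" or "wrist"; returns a dict with "frame" (384x512x3 uint8, red, green, blue), "mtx" (3x3 intrinsics, pixels), "view" (4x4, takes a point from world to camera coordinates). Camera axes: x right, y down, z forward; pixel columns grow to the right and rows downward; lengths in m; the calibration is good to about 2 mm. A picture is of the moment at which its call begins. There is no depth.
A pose or a line that the arm cannot do raises env.MotionError and nothing moves.
- job.hand_in(): hands the job in; it is judged then, once.
The state is a dict: "clock": time; "joints": joint angles; "qvel": joint speeds; "joint_efforts": joint torques, N m; "position": TCP position; "ee_rot": TCP orientation; "contact_force": force on the tool from outside, world axes, zero at the start; "ft_torque": the same for the moment, N m; "finger_gap": opening from 0.0 (shut) to 1.0 (fully open); "gripper_force": force on a finger pad.
Only numpy, scipy, OpenCV 4.12 (cv2) and the standard library are available. Lean on these libraries where they do the work, as an engineer would, in place of code of your own. Each camera call takes 0.05 s, during which the arm holds its last target. There are 200 camera calls.

## Working session

There is one attempt and no reset: what is moved stays moved. The work goes in short steps, each a Python script; the robot and the scene stay as the last script left them, time stands still between calls to the robot, and variables do not carry over. Pictures are saved under pics/ and viewed, at most 10 in all, crops included, and the job is handed in when it is done.

```bash
mkdir -p pics; cat > h.py <<'E'
import numpy as np, cv2
from bench import env, kinematics, monitor, eyes, job
def snap(n,fn):
    f=eyes.grab_frame(n); cv2.imwrite(fn,cv2.cvtColor(f["frame"],cv2.COLOR_RGB2BGR))
    return f
def ray(f,uv):
    V=np.array(f["view"]);R=V[:3,:3];o=-R.T@V[:3,3]
    d=R.T@np.linalg.inv(f["mtx"])@np.array([uv[0],uv[1],1.]); return o,d
def onz(f,uv,z=0):
    o,d=ray(f,uv); return o+d*(z-o[2])/d[2]
def proj(f,p):
    V=np.array(f["view"]);c=V[:3,:3]@np.array(p)+V[:3,3];q=np.array(f["mtx"])@c;return q[:2]/q[2]
E
python3 - <<'E'
from h import *
import pickle
F={}
ims=[]
for n in("scene","top"):
    F[n]=snap(n,f"pics/{n}0.png"); o,d=ray(F[n],(256,192)); print(n,o.round(3),d.round(3))
pickle.dump(F,open("f0.pkl","wb"))
s=monitor.sense();print(s["clock"],s["position"],s["ee_rot"],s["contact_force"])
E
for n in scene top; do python3 -c "
import cv2;a=cv2.imread('pics/${n}0.png');cv2.imwrite('pics/${n}0b.png',cv2.resize(a,(800,600),interpolation=cv2.INTER_CUBIC))"; done
```

```text
scene [ 0.07  -0.644  0.618] [ 0.455  0.745 -0.489]
top [0.372 0.087 1.295] [ 0.107  0.014 -0.994]
0.1 [0.15895316 0.50012104 0.23080705] [ 1.53292885e-01  9.88180638e-01 -5.26736559e-04 -2.02902167e-04] [-0.64322629 -0.08551377 -0.42066706]
```

View pics/scene0b.png

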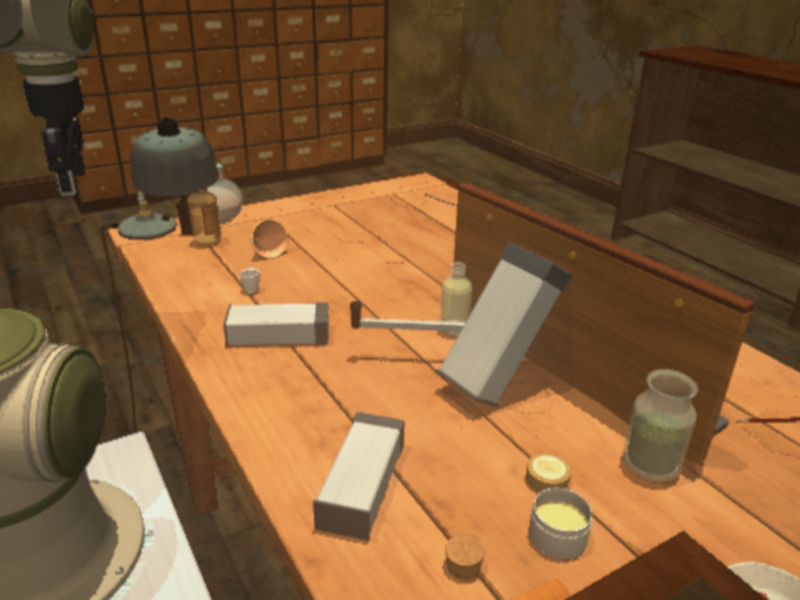

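View pics/top0b.png

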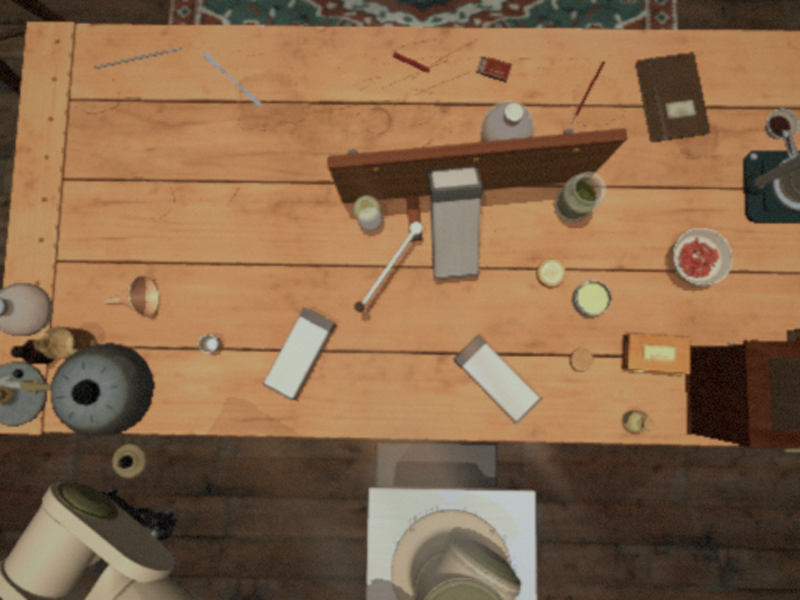

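The scene view shows the leaning tin (~505,325), with the keeper pointing out-left (knob 355,315). The top view shows the board along (330–626, 130–200), the hinge at (416,230), the knob at (362,306) and the tin foot at y≈278. I'll take a zoomed crop next.

```bash
python3 -c "
import cv2;a=cv2.imread('pics/top0.png')[75:210,205:405];cv2.imwrite('pics/c1.png',cv2.resize(a,(800,540),interpolation=cv2.INTER_CUBIC))"
```

```text
(no output)
```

View pics/c1.png

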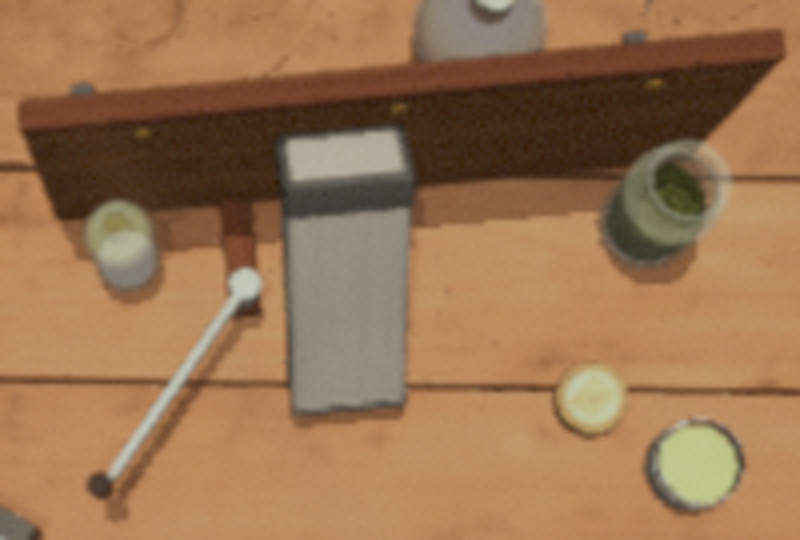

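```bash
python3 - <<'E'
from h import *
import pickle
F=pickle.load(open("f0.pkl","rb"));f=F["top"]
c=lambda x,y:(205+x/4-.4,75+y/4-.4)
P={k:onz(f,c(*p),z) for k,p,z in [("tl",(24,130),.242),("tr",(785,60),.242),("bl",(60,218),0),("hinge",(245,285),.075),("knob",(100,485),.1),
("fl",(293,410),.035),("fr",(404,404),.035),("ll",(280,138),.179),("lr",(402,128),.179),("rail_fl",(228,315),.02),("rail_fr",(260,315),.02)]}
for k,v in P.items(): print(k,v.round(4))
d=P["tl"]-P["tr"];print("len",np.linalg.norm(d),"yaw",np.arctan2(-d[0],d[1]))
yaw=np.arctan2(-d[0],d[1]);R=np.array([[np.cos(yaw),-np.sin(yaw)],[np.sin(yaw),np.cos(yaw)]])
O=(P["tl"][:2]-R@[0,.22]+P["tr"][:2]-R@[0,-.28])/2
print("O",O)
for k,v in P.items(): print(k,(R.T@(v[:2]-O)).round(4))
e=P["fl"]-P["fr"];print(np.linalg.norm(e),np.arctan2(-e[0],e[1]))
k=R.T@(P["knob"]-P["hinge"])[:2];print(np.linalg.norm(k),"keeper",np.arctan2(-k[1],-k[0]))
E
```

```text
tl [0.7036 0.2227 0.242 ]
tr [ 0.7562 -0.267   0.242 ]
bl [0.7087 0.2233 0.    ]
hinge [0.6404 0.0774 0.075 ]
knob [0.4881 0.1789 0.1   ]
fl [0.5536 0.0395 0.035 ]
fr [ 0.5594 -0.0442  0.035 ]
ll [0.72   0.0558 0.179 ]
lr [ 0.7281 -0.0272  0.179 ]
rail_fl [0.6288 0.0897 0.02  ]
rail_fr [0.6292 0.0651 0.02  ]
len 0.49250551767642003 yaw 0.10708316184670566
O [0.72670248 0.00772017]
tl [0.     0.2163]
tr [ 0.     -0.2763]
bl [0.0052 0.2163]
hinge [-0.0783  0.0785]
knob [-0.219   0.1957]
fl [-0.1687  0.0501]
fr [-0.1719 -0.0337]
ll [-0.0015  0.0485]
lr [-0.0024 -0.0349]
rail_fl [-0.0886  0.092 ]
rail_fr [-0.0908  0.0674]
0.08383214885523754 0.06968211147823956
0.1830747608793961 keeper -0.6950288179556743
```

Rack pose: O≈(0.727, 0.0075), yaw 0.107. The hinge measures rack (-0.078, 0.0785), the bar 183 mm long, and the keeper at -0.70, all of which match the given sizes. Next I'll approach with a tilted, closed gripper.

```bash
cat >> h.py <<'E'
from scipy.spatial.transform import Rotation as Ro
YAW=.107; O=np.array([.7275,.0077])
c,s_=np.cos(YAW),np.sin(YAW); RR=np.array([[c,-s_],[s_,c]])
def W(x,y,z): return np.r_[O+RR@[x,y],z]
def L(p): return np.r_[RR.T@(np.array(p)[:2]-O),p[2]]
def quat(T,psi=YAW,flip=1):
    z=np.array([np.sin(T)*np.cos(psi),np.sin(T)*np.sin(psi),-np.cos(T)])
    y=flip*np.array([-np.sin(psi),np.cos(psi),0]); return Ro.from_matrix(np.c_[np.cross(y,z),y,z]).as_quat()
def force():
    f=monitor.sense()["contact_force"]; return np.r_[RR.T@f[:2],f[2]]
E
python3 - <<'E'
from h import *
T=np.radians(40)
for fl in(1,-1):
  for p in [(-.25,0,.2),(-.21,0,.035),(-.1,0,.01),(-.06,0,.06),(-.10,-.06,.05)]:
    q=kinematics.ik(W(*p),quat(T,YAW,fl)); print(fl,p,None if q is None else np.round(q,2))
F=eyes.grab_frame("top")
print("jar",onz(F,(205+640/4,75+235/4),0), L(onz(F,(205+640/4,75+235/4),0)))
E
```

```text
1 (-0.25, 0, 0.2) [-0.49 -0.05  2.18  0.78  0.54 -2.75]
1 (-0.21, 0, 0.035) [-0.42  0.43  2.22  1.95  0.36  2.32]
1 (-0.1, 0, 0.01) [-0.3   0.63  1.91  1.79  0.26  2.6 ]
1 (-0.06, 0, 0.06) None
1 (-0.1, -0.06, 0.05) None
-1 (-0.25, 0, 0.2) [-0.49 -0.05  2.18  0.78  0.54  0.39]
-1 (-0.21, 0, 0.035) [-0.42  0.43  2.22  1.95  0.36 -0.82]
-1 (-0.1, 0, 0.01) [-0.3   0.63  1.91  1.79  0.26 -0.54]
-1 (-0.06, 0, 0.06) [-0.26  0.58  1.79  1.15  0.26  0.15]
-1 (-0.1, -0.06, 0.05) [-0.41  0.56  1.87  1.34  0.34 -0.17]
jar [ 0.699905 -0.233169  0.      ] [-0.05316102 -0.23654443  0.        ]
```

```bash
python3 - <<'E'
from h import *
for Td in (0,20,28,33,60,75):
  for fl in (1,-1):
    print(Td,fl,[None if (q:=kinematics.ik(W(*p),quat(np.radians(Td),YAW,fl))) is None else np.round(q,2).tolist() for p in [(-.21,0,.035),(-.1,0,.01),(-.07,0,.06),(-.10,-.06,.05)]])
E
```

```text
0 1 [[-0.25, 0.54, 1.73, -0.0, 0.87, -1.93], [-0.19, 0.77, 1.38, -0.0, 0.99, -1.87], [-0.18, 0.76, 1.24, -0.0, 1.14, -1.86], [-0.28, 0.74, 1.33, -0.0, 1.08, -1.96]]
0 -1 [[-0.25, 0.54, 1.73, -0.0, 0.87, 1.21], [-0.19, 0.77, 1.38, -0.0, 0.99, 1.27], [-0.18, 0.76, 1.24, -0.0, 1.14, 1.29], [-0.28, 0.74, 1.33, -0.0, 1.08, 1.18]]
20 1 [[-0.33, 0.43, 1.99, 0.36, 0.42, -2.31], [-0.24, 0.65, 1.67, 0.24, 0.5, -2.11], [-0.22, 0.62, 1.56, 0.19, 0.64, -2.03], [-0.34, 0.6, 1.62, 0.26, 0.61, -2.21]]
20 -1 [[-0.33, 0.43, 1.99, 0.36, 0.42, 0.83], [-0.24, 0.65, 1.67, 0.24, 0.5, 1.03], [-0.22, 0.62, 1.56, 0.19, 0.64, 1.11], [-0.34, 0.6, 1.62, 0.26, 0.61, 0.93]]
28 1 [[-0.36, 0.42, 2.09, 0.84, 0.29, -2.81], [-0.26, 0.63, 1.78, 0.56, 0.32, -2.44], [-0.24, 0.59, 1.67, 0.38, 0.45, -2.22], [-0.37, 0.57, 1.73, 0.52, 0.45, -2.47]]
28 -1 [[-0.36, 0.42, 2.09, 0.84, 0.29, 0.33], [-0.26, 0.63, 1.78, 0.56, 0.32, 0.7], [-0.24, 0.59, 1.67, 0.38, 0.45, 0.92], [-0.37, 0.57, 1.73, 0.52, 0.45, 0.67]]
33 1 [None, [-0.28, 0.62, 1.84, 0.98, 0.25, -2.87], [-0.25, 0.57, 1.73, 0.6, 0.35, -2.45], [-0.39, 0.56, 1.79, 0.79, 0.37, -2.75]]
33 -1 [[-0.39, 0.42, 2.14, 1.34, 0.27, -0.19], [-0.28, 0.62, 1.84, 0.98, 0.25, 0.27], [-0.25, 0.57, 1.73, 0.6, 0.35, 0.69], [-0.39, 0.56, 1.79, 0.79, 0.37, 0.39]]
60 1 [[-0.52, 0.61, 2.37, 2.44, 0.92, 1.69], [-0.35, 0.74, 2.06, 2.54, 0.75, 1.79], [-0.32, 0.64, 1.99, 2.46, 0.61, 1.94], [-0.48, 0.65, 2.03, 2.29, 0.7, 1.97]]
60 -1 [[-0.52, 0.61, 2.37, 2.44, 0.92, -1.45], [-0.35, 0.74, 2.06, 2.54, 0.75, -1.35], [-0.32, 0.64, 1.99, 2.46, 0.61, -1.21], [-0.48, 0.65, 2.03, 2.29, 0.7, -1.17]]
75 1 [[-0.58, 0.84, 2.39, 2.47, 1.38, 1.51], [-0.38, 0.9, 2.09, 2.62, 1.17, 1.65], [-0.35, 0.77, 2.04, 2.62, 1.02, 1.74], [-0.52, 0.79, 2.08, 2.45, 1.09, 1.75]]
75 -1 [[-0.58, 0.84, 2.39, 2.47, 1.38, -1.63], [-0.38, 0.9, 2.09, 2.62, 1.17, -1.49], [-0.35, 0.77, 2.04, 2.62, 1.02, -1.41], [-0.52, 0.79, 2.08, 2.45, 1.09, -1.39]]
```

```bash
cat >> h.py <<'E'
T=np.radians(28); Q=quat(T,YAW,-1)
E
python3 - <<'E'
from h import *
env.close_gripper(40)
env.reach(W(-.27,.008,.20),Q)
env.movel(W(-.225,.008,.036),.15,Q)
env.hold(.2)
f0=force(); print("bias",f0, monitor.sense()["clock"])
hit=env.movel(W(-.16,.008,.036),.03,Q,guard=2.0)
s=monitor.sense(); print(hit,L(s["position"]),force()-f0,s["clock"])
snap("scene","pics/s1.png")
np.save("f0.npy",f0)
E
```

```text
bias [ 0.27273267  0.29467696 -0.21472197] 4.525
True [-0.17742352  0.00819245  0.03555367] [-0.31013751  0.19081529 -0.6402994 ] 5.9833
```

View pics/s1.png

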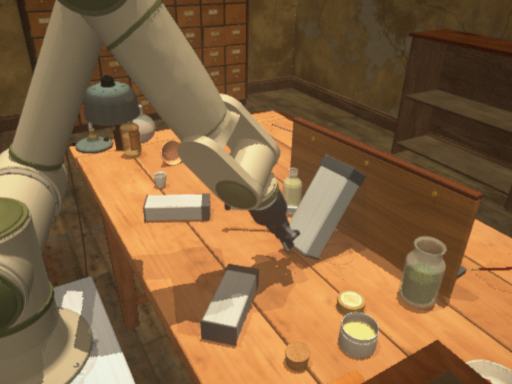

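The tool (~290,240 px) touches the tin's raised foot edge, and the tin is still leaning as before. I'll push along the nominal arc with force feedback.

```bash
cat > push.py <<'E'
from h import *
f0=np.load("f0.npy")
p=L(monitor.sense()["position"]); x,z=p[0],p[2]
s=.007; th=np.radians(35.5)
X=lambda t:-.22*np.sin(t)-.06*np.cos(t)+s*np.sin(t)
Z=lambda t:.06*np.sin(t)+s*np.cos(t)
ox=-.1774-X(th); oz=.0355-Z(th)
ts=np.linspace(th,np.radians(12),400); xs=X(ts)+ox; zs=Z(ts)+oz
ext=0; t0=monitor.sense()["clock"]; n=0; drop=0
while monitor.sense()["clock"]-t0<14 and x<-.118:
    f=force()-f0; push=-f[0]
    if push<6: x+=.0015
    elif push<9: x+=.0006; ext+=.0005
    elif push<11: ext+=.001
    else: x-=.001; ext+=.0005
    z=max(np.interp(x,xs,zs)-ext,.004)
    env.movel(W(x,.008,z),.03,Q)
    if n%5==0: print(np.round([monitor.sense()["clock"],x,z,ext,*f],4))
    n+=1
    if ext>.02: print("ext"); break
env.hold(.1); print(L(monitor.sense()["position"]),force()-f0,monitor.sense()["clock"],n)
snap("scene","pics/s2.png")
E
python3 push.py
```

```text
[ 6.2833 -0.1762  0.0351  0.     -0.5482  0.486   0.7777]
[ 7.5333 -0.1687  0.0327  0.     -5.4707  0.1339  2.7055]
[ 8.7833 -0.1612  0.0304  0.     -4.5873 -0.0575 -0.377 ]
[10.0333 -0.1537  0.028   0.     -2.7678  0.1584 -0.5131]
[11.2833 -0.1462  0.0257  0.     -1.8228 -1.0891 -0.8208]
[12.5333 -0.1387  0.0234  0.     -1.3204  1.3416 -0.5127]
[13.7833 -0.1312  0.0212  0.     -1.8182 -0.3444 -0.1006]
[15.0333 -0.1237  0.0189  0.     -1.1332 -0.051   0.3726]
[-0.11758737  0.0079564   0.01721627] [ 0.71562278 -1.06037496  0.64315146] 16.1333 40
```

View pics/s2.png

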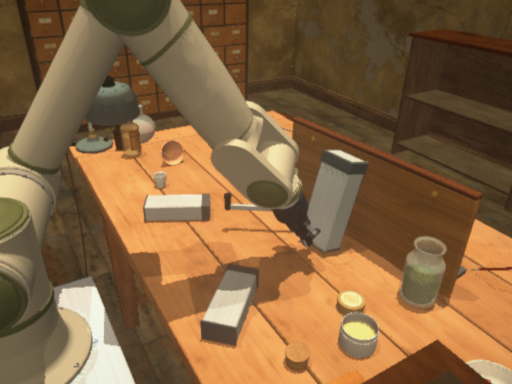

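The tin (335,200) is nearly upright, still with a slight lean on the board and the tool at its foot. I'll push a little more until it drops.

```bash
sed -i 's/x<-.118/x<-.104/; s/s2.png/s3.png/' push.py; python3 push.py; python3 -c "
import cv2;a=cv2.imread('pics/s3.png')[120:270,230:430];cv2.imwrite('pics/s3c.png',cv2.resize(a,(800,600)))"
```

```text
[16.4333 -0.1161  0.0167  0.     -0.178  -0.0434 -0.5311]
[ 1.76833e+01 -1.08600e-01  1.45000e-02  0.00000e+00 -1.23510e+00
 -3.21100e-01  1.29700e-01]
[-0.10246086  0.00797727  0.01440185] [-1.596006   -0.00336896 -0.4160765 ] 18.7833 10
```

View pics/s3c.png

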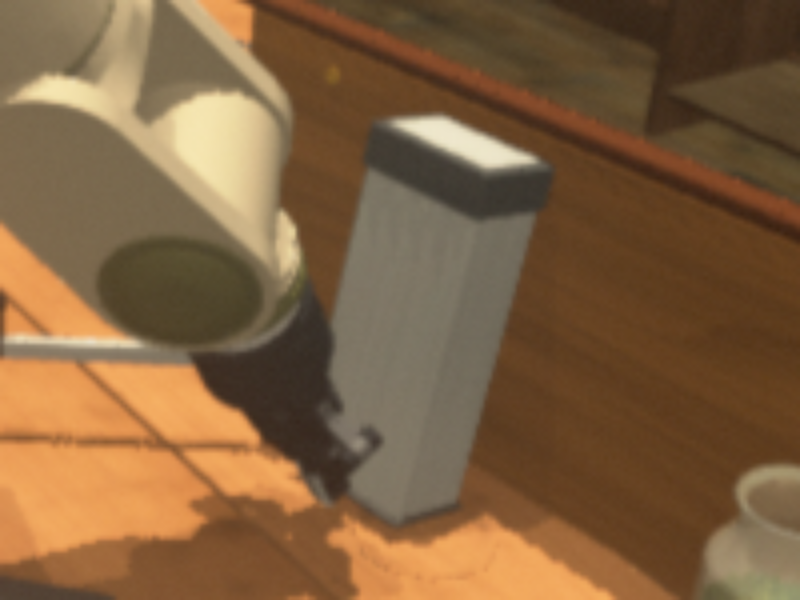

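```bash
python3 - <<'E'
from h import *
import pickle
f=pickle.load(open("f0.pkl","rb"))["scene"]
b=onz(f,(331,249.5),0);print(L(b))
for t in (0,5,10,13,15):
    a=np.radians(t);l=L(b)
    # lean about board-side foot edge: bottom front corner at z=.06 sin
    zz=.06*np.sin(a); b2=onz(f,(331,249.5),zz); l=L(b2)
    print(t,l.round(4),proj(f,W(l[0]+.22*np.sin(a),l[1],zz+.22*np.cos(a))))
print("seen",352.5,174)
E
```

```text
[-0.07348999 -0.02690474  0.        ]
0 [-0.0735 -0.0269  0.    ] [341.63068115 165.39491847]
5 [-0.079  -0.0316  0.0052] [347.97036631 162.70791768]
10 [-0.0845 -0.0362  0.0104] [354.1348449  160.76804904]
13 [-0.0877 -0.0389  0.0135] [357.72395316 159.96860854]
15 [-0.0898 -0.0408  0.0155] [360.06325018 159.58840814]
seen 352.5 174
```

The tin's front corner (331,250)→(352,162) fits a lean of about 9°, held up by the finger. I'll ease the finger down and back so it settles upright, then measure.

```bash
python3 - <<'E'
from h import *
f0=np.load("f0.npy")
p=L(monitor.sense()["position"])
env.movel(W(p[0],.008,.006),.01,Q); print(force()-f0)
env.movel(W(p[0]-.006,.008,.006),.01,Q); print(force()-f0)
env.movel(W(p[0]-.03,.008,.006),.1,Q);env.hold(.3)
env.movel(W(p[0]-.03,.008,.06),.1,Q)
env.hold(.2);f0=force();np.save("f0.npy",f0);print(f0,monitor.sense()["clock"])
f=snap("scene","pics/s4.png")
a=cv2.imread('pics/s4.png')[120:270,230:430];cv2.imwrite('pics/s4c.png',cv2.resize(a,(800,600)))
E
```

```text
[-1.29934516 -0.22380108  0.48895208]
[-0.83349114 -0.72917298  1.20312464]
[-0.13672139 -0.23490664 -0.22956124] 22.1417
```

View pics/s4c.png

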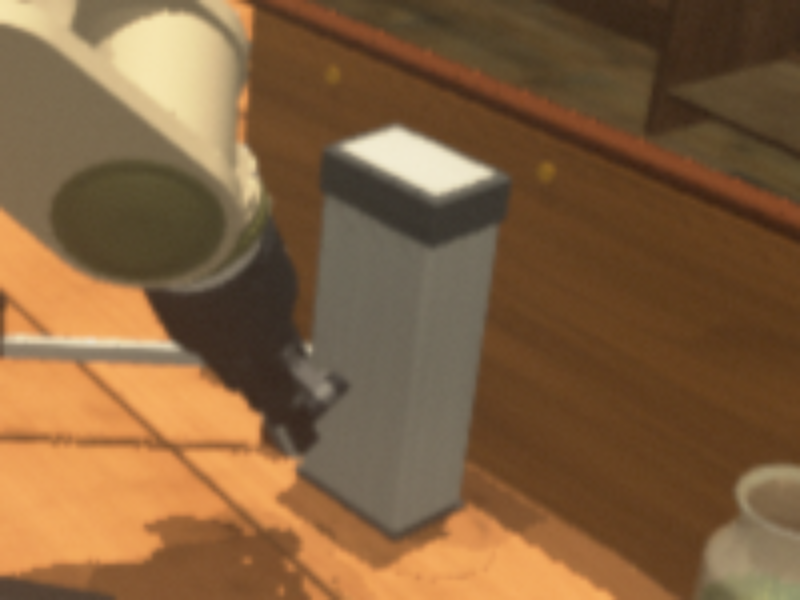

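The tin now stands upright, with foot corners at crop (397,537), (302,470) and (462,505). I'll measure its pose.

```bash
python3 - <<'E'
from h import *
import pickle
f=pickle.load(open("f0.pkl","rb"))["scene"];g=pickle.load(open("f0.pkl","rb"))
c=lambda x,y:(230+x/4-.4,120+y/4-.4)
P=[L(onz(f,c(*p),z)) for p,z in [((397,537),0),((302,470),0),((462,505),0),((434,198),.22),((324,152),.22),((508,182),.22),((396,124),.22)]]
print(np.round(P,4))
w=P[4]-P[3];print(np.linalg.norm(w),"yaw rel (lid)",np.arctan2(-w[0],w[1]),np.mean(P[3:],0))
# top view lid
t=snap("top","pics/t4.png")
E
```

```text
[[-0.0897 -0.0359  0.    ]
 [-0.089   0.0462  0.    ]
 [-0.0354 -0.0364  0.    ]
 [-0.0927 -0.0351  0.22  ]
 [-0.1006  0.0396  0.22  ]
 [-0.0461 -0.0442  0.22  ]
 [-0.0407  0.044   0.22  ]]
0.07503508660190875 yaw rel (lid) 0.10564981737481238 [-0.07004156  0.00108842  0.22      ]
```

```bash
python3 - <<'E'
from h import *
f0=np.load("f0.npy"); y=.004
h=env.movel(W(-.078,y,.06),.04,Q,guard=5); print(h,L(monitor.sense()["position"]),force()-f0)
h=env.movel(W(-.05,y,.06),.01,Q,guard=5); p=L(monitor.sense()["position"]);print(h,p,force()-f0,monitor.sense()["clock"])
x=p[0]; t0=None; t1=monitor.sense()["clock"]
while True:
    fs=np.mean([-(force()-f0)[0] for _ in range(1)]); now=monitor.sense()["clock"]
    if t0 is None and fs>8.5: t0=now
    if fs<8: x+=.0004
    elif fs<9: x+=.0002
    elif fs>11: x-=.0004
    env.movel(W(x,y,.06),.01,Q); env.hold(.03)
    print(round(now,2),round(x,4),(force()-f0).round(1))
    if (t0 and now-t0>1.6) or now-t1>8: break
print(L(monitor.sense()["position"]))
E
```

```text
False [-0.07814638  0.00400401  0.05989578] [-1.4507831   0.44819522 -0.89467864]
True [-0.06657373  0.0043432   0.059258  ] [ 0.05095944  0.17867245 -0.22756086] 25.15
25.15 -0.0662 [-2.5  0.9 -1.1]
25.5 -0.0658 [-4.5  1.4 -1.3]
25.78 -0.0654 [-6.6  1.6  0.5]
26.07 -0.065 [-7.3  2.1  2.8]
26.35 -0.0646 [-11.1   3.    3.9]
26.63 -0.065 [-8.   3.1  1.7]
26.92 -0.0648 [-10.2   2.6   2.7]
27.2 -0.0648 [-9.8  2.6  2.5]
27.48 -0.0648 [-10.4   1.7   2.9]
27.77 -0.0648 [-9.3  1.1  1.7]
28.05 -0.0648 [-9.3  1.9  2.1]
28.33 -0.0648 [-9.3  3.1  2.3]
[-0.06568828  0.00459925  0.05950393]
```

Contact with the board was near 9–10 N for over 1.5 s. I'll do one more second with the downward load relieved, then back off and go to the keeper.

```bash
python3 - <<'E'
from h import *
f0=np.load("f0.npy"); y=.004; x=-.0648
env.movel(W(x,y,.061),.01,Q)
t1=monitor.sense()["clock"]
while monitor.sense()["clock"]-t1<1.6:
    f=-(force()-f0)[0]
    x+= .0003 if f<8.5 else (-.0003 if f>10.7 else 0)
    env.movel(W(x,y,.061),.01,Q); env.hold(.05); print((force()-f0).round(1))
env.movel(W(-.075,y,.06),.02,Q)
env.movel(W(-.2,y,.16),.15,Q)
Q0=quat(0,YAW,-1)
def tp(a,r,off): # tool pose behind bar
    return np.array([-.078-r*np.cos(a)-off*np.sin(a), .078-r*np.sin(a)+off*np.cos(a)])
a=-.695
env.reach(W(*tp(a,.14,.035),.18),Q0)
env.movel(W(*tp(a,.14,.035),.052),.1,Q0)
print(monitor.sense()["clock"]); snap("scene","pics/s5.png")
t=snap("top","pics/t5.png")
a=cv2.imread('pics/t5.png')[75:225,205:405];b=cv2.imread('pics/s5.png')[120:270,200:400]
cv2.imwrite('pics/c5.png',np.hstack([cv2.resize(a,(400,300)),cv2.resize(b,(400,300))]))
E
```

```text
[-10.3   1.3   0.7]
[-9.   1.4  0.5]
[-9.5  0.8  0.2]
[-8.9  1.7 -0. ]
[-9.4  0.6  0.8]
[-9.5  1.3  0.4]
34.8
```

View pics/c5.png

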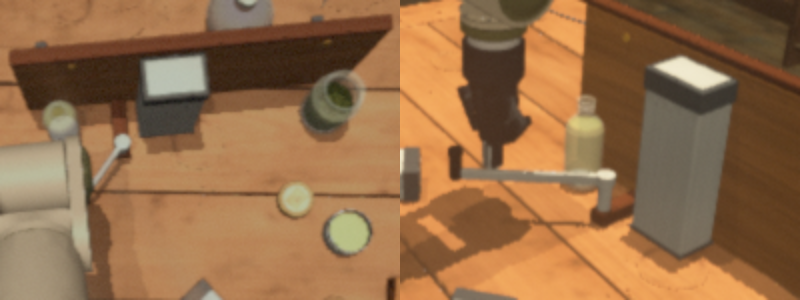

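The tool tip is behind the bar near its knob end, and the tin stands at the board. I'll sweep the keeper, first with the tool vertical and then tilted.

```bash
python3 - <<'E'
from h import *
Q0=quat(0,YAW,-1)
def tp(a,r,off):
    return np.array([-.078-r*np.cos(a)-off*np.sin(a), .078-r*np.sin(a)+off*np.cos(a)])
f0=force()
for a in np.arange(-.6,.95,.1):
    if env.movel(W(*tp(a,.14,.018),.052),.08,Q0,guard=15): print("guard",a,force()-f0); break
print(a,(force()-f0).round(1),monitor.sense()["clock"])
p=tp(a,.14,.04)
env.movel(W(*p,.052),.1,Q0); env.movel(W(*p,.15),.15,Q0)
p=tp(.75,.14,.05)
env.reach(W(*p,.15),Q); env.movel(W(*p,.048),.1,Q)
f0=force()
for a in np.arange(.8,1.5,.1): 
    if env.movel(W(*tp(a,.14,.016),.048),.08,Q,guard=12): print("g",a,force()-f0); break
print(a,L(monitor.sense()["position"]),(force()-f0).round(1),monitor.sense()["clock"])
p=L(monitor.sense()["position"])
h=env.movel(W(-.06,p[1],.048),.02,Q,guard=5)
print(h,L(monitor.sense()["position"]),(force()-f0).round(1),monitor.sense()["clock"])
snap("scene","pics/s6.png")
t=snap("top","pics/t6.png")
a=cv2.imread('pics/t6.png')[75:225,205:405];b=cv2.imread('pics/s6.png')[120:270,230:430]
cv2.imwrite('pics/c6.png',np.hstack([cv2.resize(a,(400,300)),cv2.resize(b,(400,300))]))
E
```

```text
0.8999999999999996 [ 1.3  1.  -0.4] 40.3083
1.4 [-0.11783942 -0.05705552  0.04785453] [-0.4  0.1 -0. ] 45.8833
True [-0.08372337 -0.05690069  0.04723599] [-0.9 -0.2  0.2] 47.5667
```

View pics/c6.png

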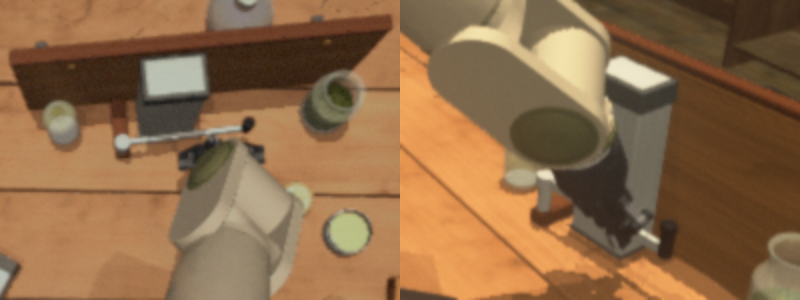

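The bar lies across the tin's front, with the knob at crop (250,125). I'll press once more to the stop, retract and measure the angle.

```bash
python3 - <<'E'
from h import *
f0=force(); p=L(monitor.sense()["position"])
h=env.movel(W(p[0]+.01,p[1],.048),.01,Q,guard=6); print(h,L(monitor.sense()["position"]),(force()-f0).round(1))
env.movel(W(-.12,p[1],.048),.05,Q); env.movel(W(-.22,p[1],.2),.2,Q)
env.reach(W(-.32,.10,.25),Q); env.hold(.3)
print(monitor.sense()["clock"])
f=snap("top","pics/t7.png")
a=cv2.imread('pics/t7.png')[75:210,205:405];cv2.imwrite('pics/c7.png',cv2.resize(a,(800,540),interpolation=cv2.INTER_CUBIC))
E
```

```text
True [-0.08345819 -0.05650115  0.04619388] [ 0.9 -0.2 -0.7]
51.075
```

View pics/c7.png

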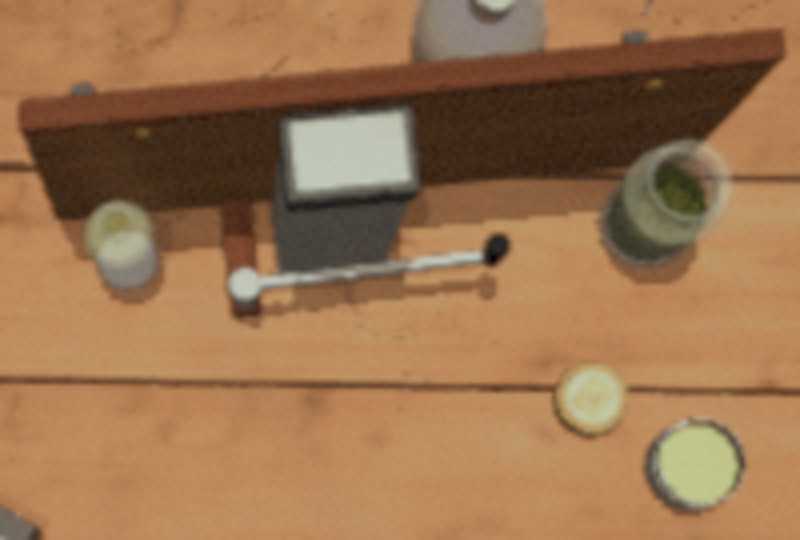

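The bar runs from the hinge (245,285) to the knob (497,248). The lid is at (283–416, 108–203). I'll check the numbers.

```bash
python3 - <<'E'
from h import *
import pickle
f=pickle.load(open("f0.pkl","rb"))["top"]
c=lambda x,y:(205+x/4-.4,75+y/4-.4)
H=L(onz(f,c(245,285),.075));K=L(onz(f,c(497,246),.1));k=K-H
print("keeper",np.arctan2(-k[1],-k[0]),np.hypot(*k[:2]),K)
P=np.array([L(onz(f,c(*p),.22)) for p in[(283,113),(414,108),(416,197),(291,205)]]);print(P.round(4),P.mean(0))
print([np.arctan2(-(a-b)[0],(a-b)[1]) for a,b in((P[0],P[1]),(P[3],P[2]))])
E
```

```text
keeper 1.6048669307003385 0.1833778233523443 [-0.07289436 -0.1046913   0.1       ]
[[ 0.0018  0.0476  0.22  ]
 [-0.003  -0.0385  0.22  ]
 [-0.0628 -0.0335  0.22  ]
 [-0.0605  0.0483  0.22  ]] [-0.03111655  0.00596818  0.22      ]
[np.float64(-0.05520169509581853), np.float64(-0.028195495121456946)]
```

```bash
python3 -c "
from h import *
print(job.hand_in(), monitor.sense()['clock'])"
```

```text
the job is handed in; nothing more can be done
the job is handed in; nothing more can be done
```

I handed the job in with the tin upright at the board, held there with about 9–10 N of tool push for over a second, and the keeper measured at about 1.60 rad; the camera put the tin's origin at x ≈ -31 mm (limit -32 mm, measurement error a few mm), and no verdict was returned.

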